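# Set out the sample-fixing tray

## Task

Finish setting out the teal divided tray for fixing the culture sample with iodine; front means the side nearer the robot. Stand the amber dropper bottle of iodine in the compartment directly in front of the bottle with the yellow culture sample (not in front of the white-capped blank), the glass beaker in the compartment between those two bottles with the petri dish laid centrally on its rim as a dust cover, and the empty blue-capped bottle directly in front of the beaker to receive the fixed sample. Everything stands upright in the middle of its compartment, nothing may be tipped over on the way, and the two bottles already in the tray stay where they are.

Things in the scene. Friction and masses are not known exactly. Their poses are not given: they have to be found in the camera images.
- carrier: Fixed teal tray, 180 (x) x 268 (y) mm plus a 24 mm loop grip at each y end. Origin: centre of its underside on the worktop; x to the back, y left. 2 x 3 compartments 84 mm square, centres (dark rings) at x +44 (back row) or -44 mm (front row, empty at the start), y +88, 0, -88 mm. Floor 4 mm, outer wall 28 mm, dividers 24 mm above the worktop. Yaw within 0.2 rad.
- sample: Sample bottle filled with yellow culture, blue screw cap, 49 mm diameter, 98 mm tall, standing at the start in the left or the right compartment of the tray's back row. Origin: centre of its underside, z up. It stays there.
- blank: White sample bottle with a white screw cap (the blank), 49 mm diameter, 98 mm tall, standing at the other end of the back row. Origin: centre of its underside, z up. It stays there.
- dropper: Amber brown dropper bottle with a black rubber dropper on top, loose on the worktop beside the tray: round body 33 mm diameter and 58 mm tall, 94 mm tall with the dropper; grasp the body. Origin: centre of its underside, z up.
- glass: Small empty glass beaker, loose on the worktop beside the tray, 59 mm across at the rim, 71 mm tall, open at the top; grasp it from outside. Origin: centre of its underside, z up.
- receiver: White, empty sample bottle with a blue screw cap, loose on the worktop beside the tray, 49 mm diameter, straight body 86 mm tall under the cap, 98 mm in all. Origin: centre of its underside, z up.
- dish: Shallow round petri dish with a white membrane, loose on the worktop beside the tray, 60 mm across, 14 mm tall (grip its lower 12 mm, about 57 mm wide, from outside). Too wide to fall into the beaker. Origin: centre of its underside, z up.
- culture: Tall cream-coloured culture bottle, fixed on the worktop behind and to the left of the tray, 106 mm diameter, 300 mm tall to the neck (a ribbed cap with a tube stands on it): an obstacle to keep clear of when carrying things past. Origin: centre of its underside, z up.

How it is judged:
By the outcome, as a careful person would: the job done as asked, in the order asked, and still so for the second after the job is handed in, with the robot touching nothing.
It also fails if it takes over 106 s, if anything falls off the work surface, if the arm or the gripper's body presses on something with over 40 N, if the wrist force passes 120 N, or if a joint passes its speed limit or range.

## Robot

A 6-joint arm with a two-finger parallel gripper is mounted at the origin on a cart in front of the work surface, level with it; the furniture and walls round the work are solid. World frame = base frame: x ahead of the robot, y to its left, z up, the work surface at z = 0. Lengths are in m, angles in degrees, forces in N, time in s.
With the tool pointing down it reaches from about 0.3 to 0.75 m from the base axis. Payload 8.5 kg.
Tool frame: the origin (TCP) lies midway between the tips of the shut fingers; the grasp point (between the pads) lies 19 mm behind it; z points along the fingers, y is the line along which they close (so a half turn about z gives the same grasp; the last joint's range is limited). The gripper opens to 85 mm and grips with 20 to 120 N. Pads are 22 mm wide; open, the fingers measure 114 mm over their backs; the gripper's body (76 mm by 85 mm) begins 54 mm behind the grasp point. The pads swing forward as they close: fully open they stand 13 mm farther back than shut.
Start: joints at [-77.137, 21.807, 74.336, -0, 83.858, -12.336], TCP at [0.234, -0.498, 0.231] pointing down, gripper open.
Joint ranges: [-178.18, 178.18], [-50.72, 133.34], [12.68, 142.11], [-81.47, 261.47], [9.98, 163.14], [-165.26, 165.26]. Speed limits (degrees/s): [136.94, 136.94, 180, 180, 180, 180].

## Interface

Orientations are given as a 3x3 rotation matrix whose columns are the frame's x, y, z axes.
In Python, from rig import env, get_image, close_job gives the robot as it stands.
- The arm moves only by the tool step_arm, never from a script. Its argument "targets" is a list of rows, each a list of 2 entries, a list of its own where there are three numbers: the shift along the tool's x, y, z as a fraction of full scale, then the turn, a rotation vector about the tool's x, y, z as a fraction of full scale. In form: [[[x, y, z], [wx, wy, wz]], ...]. A call has 1 to 10 rows; each row is the pose to reach, as a shift and turn from the pose commanded when the call began, along the tool's axes at that moment; what a row does not reach only later rows make up. Full scale, the value 1, is 0.3 m for a shift and 45 degrees for a turn. A row lasts 1/12 s, in which the tool goes at most 41.7 mm and 7.16 degrees, less where a joint would pass 70% of its speed; a pose out of reach is approached as far as the arm can. A call with a number of a shift or a turn outside -1 to 1 is refused whole. A call with a gripper value outside its range is refused whole. "jaw" is the finger opening in mm, from 0 to 85.4, set as the call begins (left out, the last holds). The fingers move at their own pace and stop on an object; "grip_force" is the grip in N (left out, the last holds). Time passes only in rows, so rows that repeat a pose let the fingers close. It gives the time, the measured TCP pose, the force, the opening and the grip force at its end, in the units of the state.
- env.observe(): the state, without advancing time (a new reading comes with each control period).
- get_image(name): name is "side" or "top"; returns a dict with "img" (420x560x3 uint8, red, green, blue), "z_map" (420x560 float32, m along the optical axis (not along the pixel's ray), 0 where there is no reading), "intrinsics" (3x3 intrinsics, pixels), "rvec" (rotation vector, rad) and "tvec" (3), from world to camera coordinates, as OpenCV has them. Camera axes: x right, y down, z forward; pixel columns grow to the right and rows downward; lengths in m; the calibration is good to about 2 mm. A picture is of the moment at which its call begins.
- close_job(): hands the job in; it is judged then, once.
The state is a dict: "time_s": time; "q": joint angles; "qvel": joint speeds; "joint_efforts": joint torques, N m; "position": TCP position; "tool_rot": TCP orientation; "ft_force": force on the tool from outside, world axes, zero at the start; "wrist_torque": the same for the moment, N m; "grip_width": finger opening in m; "gripper_force": force on a finger pad.
Only numpy, scipy, OpenCV 4.12 (cv2) and the standard library are available. Lean on these libraries where they do the work, as an engineer would, in place of code of your own. Each camera call takes 0.05 s, during which the arm holds its last target. There are 200 camera calls.

## Working session

There is one attempt and no reset: what is moved stays moved. The work goes in short steps, Python scripts to look and compute and a tool call to move; the robot and the scene stay as the last step left them, time stands still between calls to the robot, and variables do not carry over. Pictures are saved under pics/ and viewed, at most 14 in all, crops included, and the job is handed in when it is done.

Besides the shell and the picture viewer there is one more tool, called after "Request:" as name([rows], argument=value, ...), one row to a line, values as JSON. step_arm: Moves the arm, as the interface text tells. Its arguments: {"type":"object","properties":{"targets":{"type":"array","items":{"type":"array"}},"jaw":{"type":"number"},"grip_force":{"type":"number"}},"required":["targets"]}

```bash
ls; mkdir -p pics; cat > h.py <<'E'
import numpy as np, cv2
from rig import env, get_image, close_job
def cap(n,fn=None):
    d=get_image(n); d['R']=cv2.Rodrigues(np.array(d['rvec'],float))[0]; d['t']=np.array(d['tvec'],float).ravel(); d['K']=np.array(d['intrinsics'],float)
    if fn: cv2.imwrite('pics/'+fn,cv2.cvtColor(d['img'],cv2.COLOR_RGB2BGR))
    return d
def cloud(d):
    v,u=np.mgrid[0:420,0:560]; z=d['z_map']
    p=np.stack([(u-d['K'][0,2])/d['K'][0,0]*z,(v-d['K'][1,2])/d['K'][1,1]*z,z],-1)
    return (p-d['t'])@d['R']
def ray(d,u,v,h):
    c=-d['R'].T@d['t']; r=d['R'].T@np.linalg.inv(d['K'])@np.array([u,v,1.]); return c+r*(h-c[2])/r[2]
def pix(d,P):
    q=d['R']@np.array(P,float)+d['t']; q=d['K']@q; return q[:2]/q[2]
E
python3 - <<'E'
from h import *
np.set_printoptions(precision=3,suppress=True)
for n in('side','top'):
    d=cap(n,n+'0.png'); print(n,-d['R'].T@d['t'],d['R'][2],d['K'][0,0])
o=env.observe(); print(o['time_s'],o['position'],o['tool_rot'],o['ft_force'],o['grip_width'])
E
```

```text
pics
side [ 0.553 -1.111  0.71 ] [-0.017  0.858 -0.514] 421.3276403274051
top [ 0.418 -0.022  1.173] [ 0.108  0.012 -0.994] 424.86934557313447
0.1 [ 0.234 -0.497  0.231] [[ 0.905  0.426 -0.   ]
 [ 0.426 -0.905  0.001]
 [ 0.    -0.001 -1.   ]] [ 0.794 -0.04   0.094] 0.08511713805420779
```

View pics/top0.png

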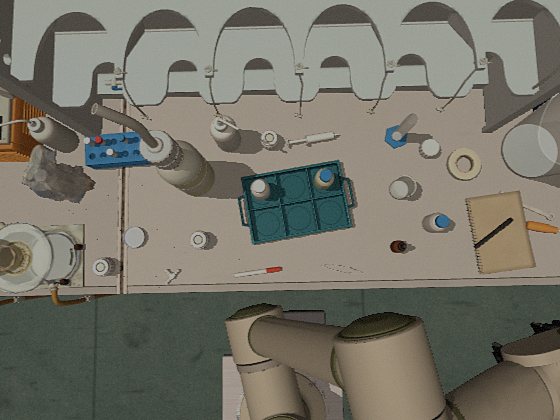

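View pics/side0.png

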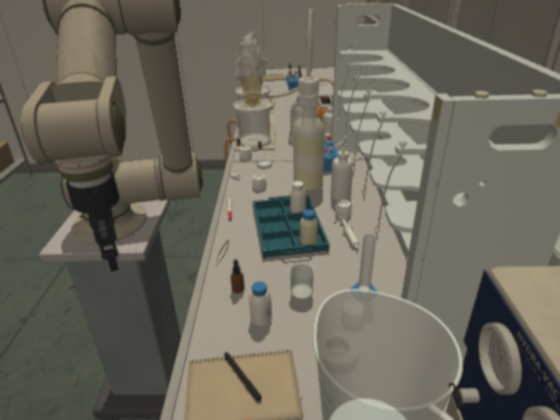

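The top view shows the tray at about (298,202). The sample, with its blue cap, is at (325,178) back right, and the blank is at (261,188) back left. The dropper is at (399,246), the receiver at (437,222) and the beaker at (403,187). The dish is either (135,238) or (430,148). In the side view, the same things are at (237,280), (260,303), (302,283), with a flat disc at (264,163). Next I'll measure them.

```bash
python3 - <<'E'
from h import *
np.set_printoptions(precision=4,suppress=True)
d=cap('top'); P=cloud(d); im=d['img']; hsv=cv2.cvtColor(im,cv2.COLOR_RGB2HSV)
np.savez('top0.npz',P=P,im=im)
# tray
m=cv2.inRange(hsv,(80,90,30),(100,255,255)); m[:, :230]=0; m[:,360:]=0; m[:150]=0;m[255:]=0
for lo,hi in((.02,.036),):
    s=(m>0)&(P[...,2]>lo)&(P[...,2]<hi); print('trayrim',s.sum(),cv2.minAreaRect(P[s][:,:2].astype(np.float32)*1000))
print('traycontour',cv2.minAreaRect(cv2.findNonZero(m)))
for nm,(u,v) in dict(drop=(399,246),rec=(437,222),glass=(403,187),A=(135,238),B=(430,148),sample=(325,178),blank=(261,188),cul=(185,165)).items():
    r=26; Q=P[v-r:v+r,u-r:u+r].reshape(-1,3); 
    z=Q[:,2]; 
    print(nm,'centre px',P[v,u],'max z',np.percentile(z[z<.5],[50,95,98,99.5]))
    w=P[v-16:v+17:4,u-16:u+17:4,2]*1000
    if nm in('A','B','glass','drop'): print(w.astype(int))
c=np.zeros((600,800,3),np.uint8)
a=cv2.resize(im[135:265,370:470],None,fx=4,fy=4,interpolation=3); b=cv2.resize(im[200:280,100:195],None,fx=4,fy=4,interpolation=3)
c[:520,:400]=a; c[:320,410:790]=b
cv2.imwrite('pics/crop1.png',c[...,::-1])
E
```

```text
trayrim 1160 ((559.34375, -47.95176696777344), (184.77914428710938, 307.77777099609375), 8.821928977966309)
traycontour ((295.43157958984375, 201.53465270996094), (67.40501403808594, 113.11055755615234), 79.8457260131836)
drop centre px [ 0.4311 -0.3113  0.0662] max z [0.0001 0.0335 0.0607 0.0887]
[[-2  2  3  2  0  4  0  1  0]
 [ 0 -1 -4  2  1  0 -1  0  3]
 [-1  0  0 -2  1  1 -2 -2  1]
 [ 0  1  0 44 47 48 -2 -1  0]
 [ 0  0 15 46 66 90  2  2 -3]
 [ 1  2  0 43 54 50  2  1  0]
 [-1  4  1  0  1  1  3 -1  0]
 [-1  0  0 -2  0  0 -3  1  0]
 [-1  1 -1 -2  0  2  3  1 -1]]
rec centre px [ 0.4887 -0.4012  0.0993] max z [0.0004 0.0924 0.098  0.1002]
glass centre px [ 0.5949 -0.3483  0.    ] max z [0.0004 0.0543 0.0691 0.0721]
[[-1 -4  4 -1  2 -1  0  0 -2]
 [-2 -2  0  0 69 71  0  0  0]
 [ 6  0  0 23 26 43 64  0  3]
 [ 2 10 71  3  2 17 46 69  0]
 [-3 32  1  4  0  6 32 69  0]
 [ 0 22 63  0  0  3 39 70  2]
 [-1  7 40 63  2 16 72  0  0]
 [ 0  1 -1  8  3  2 -2  5 -2]
 [-1 -4  0  3  1 -4 -1  2  0]]
A centre px [0.4703 0.3938 0.0131] max z [0.0007 0.0152 0.0169 0.0196]
[[ 0 -3  0 -4  0  3  2 -3  1]
 [ 0 -2 -1  0 15  6 -2  0  0]
 [-1  3 17 14 13 15  1  3 -3]
 [ 0 12 15 15 12 12 10  2  1]
 [-1 10 11 16 13  9 13  0  0]
 [-4 -1 13  9 12 10 10  7  3]
 [ 2 -2 19 18 12 13 -2 -2 -1]
 [ 0 -4  0  1  1  2  0  0 -2]
 [ 1  0 -2  2  1 -1  0  0  0]]
B centre px [ 0.6955 -0.4182  0.033 ] max z [0.0006 0.0366 0.1337 0.1588]
[[-1 -2  3 -3  0 -1  0 -2 -2]
 [ 0  0  0 -1  1  0  1  0  0]
 [ 0 -3 -3 32 31 32  3  4  0]
 [ 0 -2 29 35 34 30 34 -3  0]
 [ 0  1 30 32 32 35 29  0 -1]
 [-1  1 24 33 35 32 30 -2  1]
 [ 1 -3  2 25 27  1  3 -2 -1]
 [ 0  0  0  0  0 -1  3  0 -3]
 [ 0  2  0 -2 -1 -2 -2  4  3]]
sample centre px [ 0.6079 -0.1231  0.1012] max z [0.0045 0.088  0.1027 0.1045]
blank centre px [0.5859 0.0407 0.103 ] max z [0.0041 0.0929 0.1028 0.1047]
cul centre px [0.6193 0.2003 0.2475] max z [0.223  0.3742 0.3762 0.3802]
```

View pics/crop1.png

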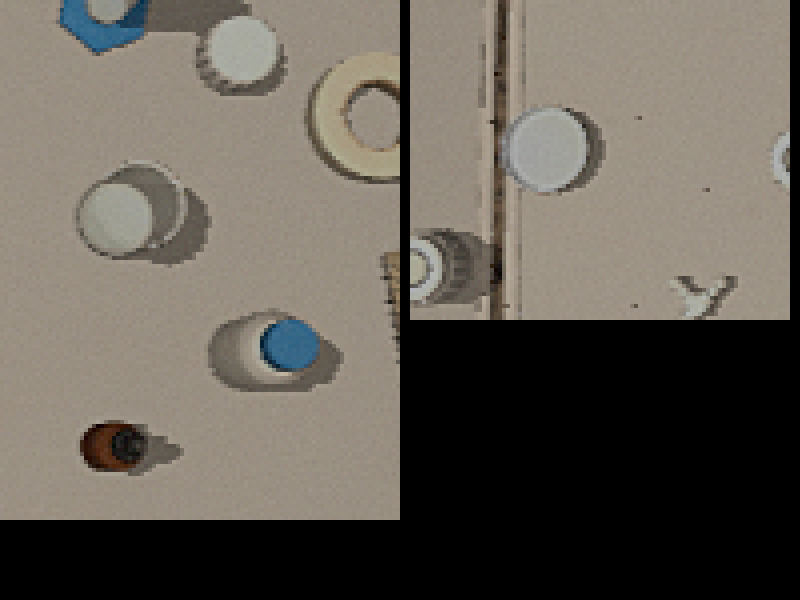

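The left disc at (135,238) is the dish: its top is at about 14 mm and it sits beside the bench's gutter. The object at (430,148) is 33 mm tall, so it's a spare cap. Now I'll get refined positions, cross-checked between the two views.

```bash
cat > m.py <<'E'
from h import *
from scipy.optimize import least_squares
def cyl(P,c,r,zlo,zhi,R=None):
    "circle of radius r through the side-surface points (depth cloud)"
    s=(np.hypot(P[...,0]-c[0],P[...,1]-c[1])<r+.012)&(P[...,2]>zlo)&(P[...,2]<zhi); Q=P[s]
    f=lambda p:np.hypot(Q[:,0]-p[0],Q[:,1]-p[1])-r
    o=least_squares(f,c,loss='soft_l1',f_scale=.002); return o.x,len(Q),np.median(abs(f(o.x)))
def topc(d,P,c,r,zlo,zhi):
    "hull circle of the pixels of the top face, cast onto its height"
    s=(np.hypot(P[...,0]-c[0],P[...,1]-c[1])<r+.015)&(P[...,2]>zlo)&(P[...,2]<zhi)
    pts=cv2.findNonZero(s.astype(np.uint8)); (u,v),rad=cv2.minEnclosingCircle(pts); return u,v,rad,len(pts)
E
python3 - <<'E'
from m import *
np.set_printoptions(precision=4,suppress=True)
d=cap('top');s=cap('side');P=cloud(d);S=cloud(s)
C=dict(drop=((.432,-.308),.0165,.008,.05,.094,.084,.098),rec=((.487,-.39),.0245,.01,.08,.098,.092,.105),glass=((.59,-.345),.0295,.05,.075,.071,.064,.076),dish=((.4703,.3938),.029,.003,.013,.014,.008,.02),sample=((.605,-.122),.0245,.03,.085,.102,.096,.108),blank=((.585,.041),.0245,.03,.085,.102,.096,.108))
for n,(c,r,a,b,h,lo,hi) in C.items():
    u,v,rad,k=topc(d,P,c,r,lo,hi); p=ray(d,u,v,h)
    print(n,'top',p[:2],'rad mm',rad*(1.173-h)/424.9*1000,k,'| side cyl',*cyl(S,c,r,a,b),'| top cyl',*cyl(P,c,r,a,b))
# rectified tray plane z=26mm, 2 px/mm
x0,y0=.44,-.22
q=[];w=[]
for X,Y in((.44,-.22),(.68,-.22),(.68,.12),(.44,.12)):
    q.append(pix(d,(X,Y,.026))); w.append(((.12-Y)*2000,(.68-X)*2000))
H=cv2.getPerspectiveTransform(np.float32(q),np.float32(w)); o=cv2.warpPerspective(d['img'],H,(680,480),flags=2)
cv2.imwrite('pics/rect.png',o[...,::-1])
for nm,Q in(('top',P),('side',S)):
    th=np.radians(8.5);R=np.array([[np.cos(th),-np.sin(th)],[np.sin(th),np.cos(th)]])
    L=(Q[...,:2]-[.557,-.048])@R; 
    m=(abs(L[...,0])<.11)&(abs(L[...,1])<.18)&(Q[...,2]>.019)&(Q[...,2]<.033)
    L=L[m]*1000
    e=L[abs(L[:,1])<125]; 
    print(nm,'xhist',np.histogram(e[:,0],np.arange(-106,107,4)))
    e=L[abs(L[:,0]+45)<30]; print('yhist',np.histogram(e[:,1],np.arange(-164,165,4))[0])
E
```

```text
drop top [ 0.4311 -0.3161] rad mm 6.413256524450276 22 | side cyl [ 0.4328 -0.3185] 159 0.0011236403453462364 | top cyl [ 0.4307 -0.3199] 93 0.0011975802393679041
rec top [ 0.4914 -0.4152] rad mm 16.185918115789566 125 | side cyl [ 0.4909 -0.4023] 17 0.001788397715520012 | top cyl [ 0.4844 -0.3785] 234 0.0062410997234767784
glass top [ 0.5874 -0.334 ] rad mm 29.227774910265826 99 | side cyl [ 0.5899 -0.3363] 305 0.002493974911271686 | top cyl [ 0.5868 -0.3328] 155 0.002276041364490531
dish top [0.4737 0.3979] rad mm 30.590861287501937 382 | side cyl [0.4724 0.3951] 97 0.006296307223354822 | top cyl [0.4725 0.3984] 164 0.006230560136439651
sample top [ 0.6154 -0.1259] rad mm 16.139923288951792 129 | side cyl [ 0.6173 -0.1251] 265 0.0015986442415660308 | top cyl [ 0.6182 -0.1267] 178 0.0019422674171517395
blank top [0.5916 0.0458] rad mm 16.009542231111983 130 | side cyl [0.594  0.0462] 254 0.001778961257987986 | top cyl [0.5941 0.0463] 164 0.0020951569184655145
top xhist (array([  0,   0,   0,  34, 137,  71,   5,   3,   3,   6,   4,   3,   6,
         6,   3,   4,   5,   6,   2,   4, 
[... 977 characters left out ...]
,  8, 16, 11, 17, 11, 12, 11,  9, 10,  4,  0,  0,  1, 30, 59, 30,
        0,  0]), array([-106, -102,  -98,  -94,  -90,  -86,  -82,  -78,  -74,  -70,  -66,
        -62,  -58,  -54,  -50,  -46,  -42,  -38,  -34,  -30,  -26,  -22,
        -18,  -14,  -10,   -6,   -2,    2,    6,   10,   14,   18,   22,
         26,   30,   34,   38,   42,   46,   50,   54,   58,   62,   66,
         70,   74,   78,   82,   86,   90,   94,   98,  102,  106]))
yhist [ 0 15  7  2  2 17 34 12  0  0  0  0  0  0  0  0  0  0  0  0  0  0  0  0
  0  0  0  2 10 14  0  0  0  0  0  0  0  0  0  0  0  0  0  0  0  0  0  0
  0  3 12  8  0  0  0  0  0  0  0  0  0  0  0  0  0  0  0  0  0  0  0  4
 21 21  1  2  2  7  2  1  0  0]
```

View pics/rect.png

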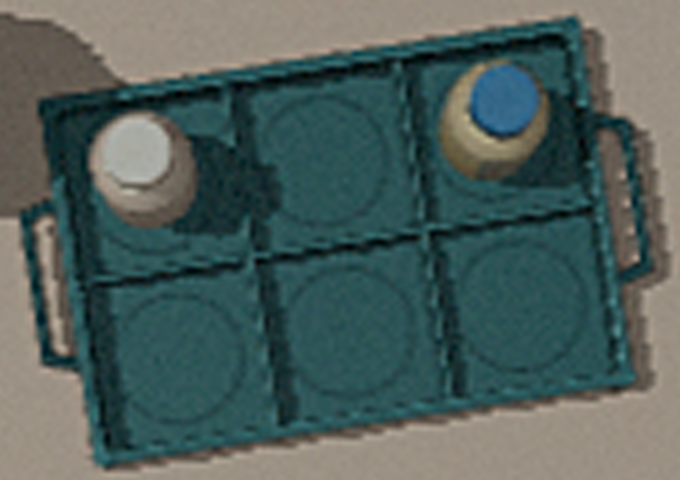

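Request:
step_arm([
  [[0.05,-0.015,0.016],[0,0,0.03]],
  [[0.15,-0.046,0.047],[0,0,0.08]],
  [[0.25,-0.077,0.078],[0,0,0.13]],
  [[0.36,-0.11,0.113],[0,0,0.18]],
  [[0.47,-0.145,0.147],[0,0,0.23]],
  [[0.58,-0.178,0.182],[0,0,0.28]],
  [[0.69,-0.212,0.216],[0,0,0.33]],
  [[0.78,-0.24,0.244],[0,0,0.369]],
  [[0.83,-0.256,0.26],[0,0,0.369]],
  [[0.853,-0.262,0.267],[0,0,0.369]],
], jaw=70)

```text
time_s: 1.08
position: [0.4334, -0.3156, 0.1504]
tool_rot: [[0.988, 0.152, -0.001], [0.152, -0.988, 0.001], [-0.001, -0.002, -1.0]]
ft_force: [-0.7, 0.2, 0.5]
grip_width: 0.0698
gripper_force: 0.0
```

```bash
cat > d.py <<'E'
import sys
from h import *
np.set_printoptions(precision=3,suppress=True)
def go(*wps):
    "wps: world TCP points; prints consecutive shifts in tool fractions from the present pose"
    o=env.observe(); R=np.array(o['tool_rot']); p=np.array(o['position'])
    print('t',o['time_s'],'p',p,'yaw',np.degrees(np.arctan2(R[1,0],R[0,0])),'tilt',R[:,2],'w',o['grip_width'],'f',o['ft_force'],o['gripper_force'])
    for w in wps:
        print(w,'cum from now',R.T@(np.array(w)-p)/.3)
E
python3 - <<'E'
from m import *; from d import go
d=cap('top');s=cap('side');P=cloud(d);S=cloud(s)
print('rec',*cyl(S,(.491,-.413),.0245,.01,.08),*cyl(P,(.491,-.413),.0245,.01,.08))
print('drop',*cyl(S,(.432,-.318),.0165,.008,.05))
print('cul',*cyl(S,(.63,.22),.053,.05,.25),*cyl(P,(.63,.22),.053,.05,.25))
m=(abs(P[...,0]-.47)<.006)&(P[...,1]>.34)&(P[...,1]<.5); Q=P[m]; print((Q[np.argsort(Q[:,1])][::3,1:]*1000).astype(int).tolist())
go((.432,-.318,.15),(.432,-.318,.022))
E
```

```text
rec [ 0.494 -0.418] 579 0.001161046688919292 [ 0.491 -0.413] 0 nan
drop [ 0.433 -0.32 ] 206 0.0011490826203568215
cul [0.637 0.227] 1743 0.0019941049586402887 [0.637 0.229] 1518 0.0030344385861779954
[[340, -2], [342, 1], [343, -1], [346, -2], [348, 1], [348, -1], [350, 1], [352, -2], [353, 1], [355, 4], [357, -1], [359, 1], [360, -3], [362, 0], [364, 1], [365, -1], [367, 0], [368, 0], [368, 14], [369, 4], [369, 3], [371, 14], [371, 12], [374, 12], [376, 16], [377, 12], [379, 13], [380, 12], [382, 14], [384, 15], [386, 11], [387, 15], [388, 12], [391, 11], [392, 15], [394, 11], [396, 13], [397, 17], [399, 13], [401, 15], [402, 10], [405, 11], [406, 16], [407, 13], [410, 13], [412, 13], [414, 10], [415, 14], [418, 13], [420, 15], [423, 15], [424, 12], [426, 14], [434, 0], [437, 0], [438, -3], [439, 2], [442, 1], [445, 1], [446, 4], [448, 0], [450, 1], [453, 2], [454, 5], [456, 0], [458, 1], [462, 0], [462, -1], [465, 0], [466, 3], [467, 1], [470, 1], [471, 4], [472, -3], [474, -1], [476, -1], [478, 2], [478, 0], [481, 1], [483, 3], [484, 0], [485, 4], [487, 0], [490, 0], [491, -3], [492, 2], [494, 3], [496, -1], [497, 3]]
t 1.1833 p [ 0.433 -0.317  0.151] yaw 8.697000964126033 tilt [-0.  0. -1.] w 0.07003028740248121 f [-1.648 -0.756  0.812] 0.0
(0.432, -0.318, 0.15) cum from now [-0.003  0.003  0.003]
(0.432, -0.318, 0.022) cum from now [-0.002  0.003  0.43 ]
  return _methods._mean(a, axis=axis, dtype=dtype,
  ret = ret.dtype.type(ret / rcount)
```

Request:
step_arm([
  [[0,0.005,0.03]],
  [[0,0.01,0.1]],
])

```text
invalid input
```

Request:
step_arm([
  [[0,0.005,0.03],[0,0,0]],
  [[0,0.01,0.09],[0,0,0]],
  [[0,0.01,0.15],[0,0,0]],
  [[0,0.01,0.21],[0,0,0]],
  [[0,0.01,0.27],[0,0,0]],
  [[0,0.01,0.33],[0,0,0]],
  [[0,0.01,0.38],[0,0,0]],
  [[0,0.01,0.405],[0,0,0]],
  [[0,0.01,0.413],[0,0,0]],
  [[0,0.01,0.413],[0,0,0]],
])

```text
time_s: 2.02
position: [0.4322, -0.3212, 0.0271]
tool_rot: [[0.989, 0.148, -0.0], [0.148, -0.989, 0.0], [-0.0, -0.0, -1.0]]
ft_force: [-0.2, -0.1, 0.0]
grip_width: 0.07
gripper_force: 0.0
```

Request:
step_arm([
  [[0,0,0],[0,0,0]],
  [[0,0,0],[0,0,0]],
  [[0,0,0],[0,0,0]],
  [[0,0,0],[0,0,0]],
  [[0,0,0],[0,0,0]],
  [[0,0,0],[0,0,0]],
  [[0,0,0],[0,0,0]],
  [[0,0,0],[0,0,0]],
], jaw=22, grip_force=35)

```text
time_s: 2.68
position: [0.433, -0.3209, 0.0282]
tool_rot: [[0.989, 0.15, 0.001], [0.15, -0.989, -0.001], [0.001, 0.001, -1.0]]
ft_force: [-1.0, 1.0, 6.3]
grip_width: 0.032
gripper_force: 34.6
```

Request:
step_arm([
  [[0,0,-0.02],[0,0,0]],
  [[0,0,-0.07],[0,0,0]],
  [[0,0,-0.13],[0,0,0]],
  [[0,0,-0.19],[0,0,0]],
  [[0,0,-0.24],[0,0,0]],
  [[0,0,-0.265],[0,0,0]],
  [[0,0,-0.27],[0,0,0]],
  [[0.01,-0.014,-0.27],[0,0,0]],
  [[0.04,-0.055,-0.27],[0,0,0]],
  [[0.09,-0.12,-0.27],[0,0,0]],
])

```text
time_s: 3.52
position: [0.4535, -0.2811, 0.1072]
tool_rot: [[0.989, 0.147, -0.001], [0.147, -0.989, 0.001], [-0.001, -0.001, -1.0]]
ft_force: [0.5, 0.2, -0.4]
grip_width: 0.0324
gripper_force: 34.8
```

Request:
step_arm([
  [[0.06,-0.08,0],[0,0,0]],
  [[0.12,-0.16,0],[0,0,0]],
  [[0.18,-0.24,0],[0,0,0]],
  [[0.235,-0.313,0],[0,0,0]],
  [[0.275,-0.366,0],[0,0,0]],
  [[0.3,-0.4,0],[0,0,0]],
  [[0.312,-0.415,0],[0,0,0]],
  [[0.315,-0.419,0],[0,0,0]],
  [[0.315,-0.419,0],[0,0,0]],
  [[0.315,-0.419,0],[0,0,0]],
])

```text
time_s: 4.35
position: [0.5283, -0.1433, 0.1081]
tool_rot: [[0.989, 0.148, -0.0], [0.148, -0.989, -0.0], [-0.0, -0.0, -1.0]]
ft_force: [-0.3, -0.2, 0.5]
grip_width: 0.0317
gripper_force: 34.8
```

```bash
python3 - <<'E'
from d import *
go((.5292,-.1426,.031))
d=cap('top'); s=cap('side')
c=np.zeros((600,800,3),np.uint8)
c[:480,:480]=cv2.resize(d['img'][130:250,240:360],None,fx=4,fy=4,interpolation=3)
c[:480,480:800]=cv2.resize(s['img'][180:300,240:320],None,fx=4,fy=4,interpolation=3)
cv2.imwrite('pics/c2.png',c[...,::-1])
E
```

```text
t 4.35 p [ 0.528 -0.143  0.108] yaw 8.535643758300463 tilt [-0. -0. -1.] w 0.03171166293717585 f [-0.262 -0.234  0.459] 34.79496896266937
(0.5292, -0.1426, 0.031) cum from now [ 0.003 -0.002  0.257]
```

View pics/c2.png

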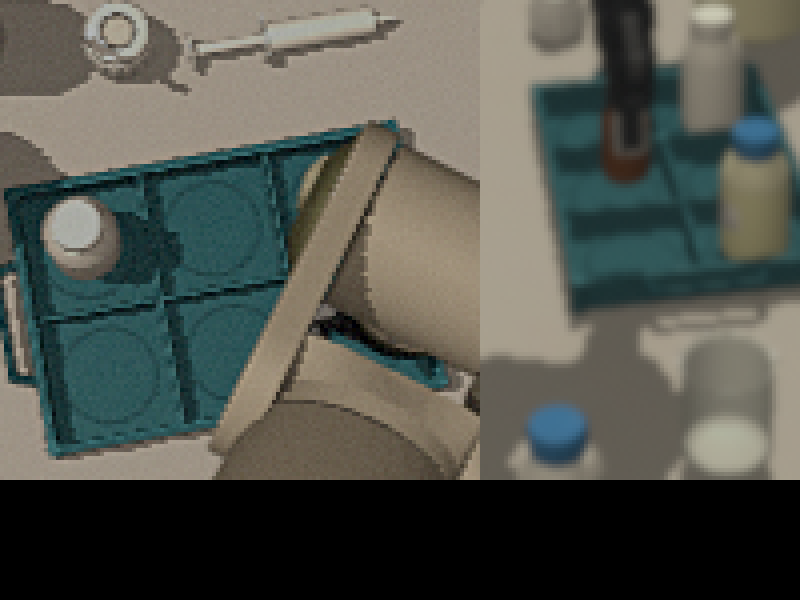

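The side view shows the dropper upright in the pads, over the front-right cell. I'll lower it, release, and retreat.

Request:
step_arm([
  [[0.002,0,0.02],[0,0,0]],
  [[0.002,0,0.06],[0,0,0]],
  [[0.002,0,0.1],[0,0,0]],
  [[0.002,0,0.14],[0,0,0]],
  [[0.002,0,0.18],[0,0,0]],
  [[0.002,0,0.21],[0,0,0]],
  [[0.002,0,0.23],[0,0,0]],
  [[0.002,0,0.245],[0,0,0]],
  [[0.002,0,0.252],[0,0,0]],
  [[0.002,0,0.255],[0,0,0]],
])

```text
time_s: 5.28
position: [0.5293, -0.1425, 0.0322]
tool_rot: [[0.989, 0.149, 0.0], [0.149, -0.989, -0.0], [0.0, 0.0, -1.0]]
ft_force: [-2.9, 1.3, 9.0]
grip_width: 0.0323
gripper_force: 35.5
```

Request:
step_arm([
  [[0,0,0.002],[0,0,0]],
  [[0,0,0.002],[0,0,0]],
])

```text
time_s: 5.45
position: [0.5293, -0.1425, 0.0322]
tool_rot: [[0.989, 0.15, 0.001], [0.15, -0.989, -0.0], [0.0, 0.001, -1.0]]
ft_force: [-2.5, 0.3, 5.5]
grip_width: 0.0318
gripper_force: 35.4
```

Request:
step_arm([
  [[0,0,0],[0,0,0]],
  [[0,0,0],[0,0,0]],
  [[0,0,0],[0,0,0]],
  [[0,0,0],[0,0,0]],
  [[0,0,0],[0,0,0]],
], jaw=58)

```text
time_s: 5.87
position: [0.5293, -0.1424, 0.0312]
tool_rot: [[0.989, 0.149, 0.0], [0.149, -0.989, -0.0], [0.0, 0.0, -1.0]]
ft_force: [1.1, -1.0, 0.4]
grip_width: 0.0581
gripper_force: 0.0
```

Request:
step_arm([
  [[0,0,-0.02],[0,0,0]],
  [[0,0,-0.07],[0,0,0]],
  [[0,0,-0.14],[0,0,0]],
  [[0,0,-0.22],[0,0,0]],
  [[0,0,-0.3],[0,0,0]],
  [[0,0,-0.38],[0,0,0]],
  [[0,0,-0.43],[0,0,0]],
  [[0,0,-0.46],[0,0,0]],
  [[0,0,-0.47],[0,0,0]],
  [[0,0,-0.47],[0,0,0]],
])

```text
time_s: 6.7
position: [0.5292, -0.1424, 0.1724]
tool_rot: [[0.989, 0.149, 0.0], [0.149, -0.989, -0.0], [0.0, 0.0, -1.0]]
ft_force: [0.4, -0.6, -0.0]
grip_width: 0.0579
gripper_force: 0.0
```

```bash
python3 - <<'E'
from m import *; from d import *
s=cap('side');S=cloud(s)
print('drop',*cyl(S,(.5292,-.1426),.0165,.032,.055))
print('glass',*cyl(S,(.588,-.335),.0295,.05,.075),*cyl(S,(.588,-.335),.0295,.01,.05))
for p in((.600,-.33,.04),): print(p)
Q=S[(abs(S[...,0]-.588)<.04)&(abs(S[...,1]+.335)<.04)&(S[...,2]>.006)]
for z in np.arange(.008,.08,.008):
    q=Q[abs(Q[:,2]-z)<.004]; print(round(z,3),len(q),q[:,0].min() if len(q) else 0,q[:,0].max() if len(q) else 0, q[:,1].min() if len(q) else 0,q[:,1].max() if len(q) else 0)
go((.588,-.335,.15),(.588,-.335,.025))
E
```

```text
drop [ 0.53  -0.142] 98 0.0015792392101673554
glass [ 0.59  -0.336] 306 0.002498220077587456 [ 0.59  -0.334] 416 0.002026466972919569
(0.6, -0.33, 0.04)
0.008 45 0.5625891242677019 0.6157069213235344 -0.3648748524489601 -0.34148694230338505
0.016 55 0.5626215585356039 0.6155229339710028 -0.36654868132090246 -0.3375112482309296
0.024 72 0.5627381461436423 0.6153953933869889 -0.3643090664212628 -0.3071777654065106
0.032 87 0.5627881307074358 0.6151065399311516 -0.36606725328075795 -0.30636199614421955
0.04 108 0.5628398481401036 0.6148345158802958 -0.3654880010500865 -0.30683086834322393
0.048 112 0.5629125330051566 0.6146622619102763 -0.365457144259234 -0.3087816065211234
0.056 118 0.5629761331804289 0.615578700614981 -0.36505177748004547 -0.30630142911099
0.064 130 0.560800485430664 0.6174543589348199 -0.36506746268996415 -0.3065346730938729
0.072 26 0.5608589070846001 0.6179425544687739 -0.3674090744460227 -0.30856602115746284
t 6.75 p [ 0.529 -0.142  0.172] yaw 8.591001586252958 tilt [-0.001  0.    -1.   ] w 0.05784746399494184 f [ 0.972  0.109 -0.354] 0.0
(0.588, -0.335, 0.15) cum from now [0.099 0.665 0.072]
(0.588, -0.335, 0.025) cum from now [0.099 0.665 0.488]
```

The dropper stands at (0.530,-0.142), which is on target. Next is the beaker.

Request:
step_arm([
  [[0.005,0.03,0],[0,0,0]],
  [[0.017,0.11,0],[0,0,0]],
  [[0.032,0.21,0],[0,0,0]],
  [[0.049,0.32,0],[0,0,0]],
  [[0.066,0.43,0.02],[0,0,0]],
  [[0.08,0.53,0.04],[0,0,0]],
  [[0.093,0.61,0.06],[0,0,0]],
  [[0.1,0.65,0.07],[0,0,0]],
  [[0.102,0.668,0.072],[0,0,0]],
  [[0.102,0.668,0.072],[0,0,0]],
], jaw=82)

```text
time_s: 7.58
position: [0.5891, -0.3371, 0.149]
tool_rot: [[0.989, 0.148, -0.002], [0.148, -0.989, 0.001], [-0.002, -0.002, -1.0]]
ft_force: [1.0, 0.1, -0.8]
grip_width: 0.082
gripper_force: 0.0
```

Request:
step_arm([
  [[0,0,0.02],[0,0,0]],
  [[0,0,0.07],[0,0,0]],
  [[0,0,0.13],[0,0,0]],
  [[0,0,0.19],[0,0,0]],
  [[0,0,0.26],[0,0,0]],
  [[0,0,0.32],[0,0,0]],
  [[0,0,0.37],[0,0,0]],
  [[0,0,0.405],[0,0,0]],
  [[0,0,0.42],[0,0,0]],
  [[0,0,0.42],[0,0,0]],
])

```text
time_s: 8.42
position: [0.5892, -0.3352, 0.0239]
tool_rot: [[0.989, 0.15, -0.001], [0.15, -0.989, 0.001], [-0.001, -0.001, -1.0]]
ft_force: [-0.2, 1.1, 0.2]
grip_width: 0.082
gripper_force: 0.0
```

Request:
step_arm([
  [[0,0,0],[0,0,0]],
  [[0,0,0],[0,0,0]],
  [[0,0,0],[0,0,0]],
  [[0,0,0],[0,0,0]],
  [[0,0,0],[0,0,0]],
  [[0,0,0],[0,0,0]],
  [[0,0,0],[0,0,0]],
], jaw=44, grip_force=30)

```text
time_s: 9.0
position: [0.5899, -0.3361, 0.026]
tool_rot: [[0.989, 0.15, 0.002], [0.15, -0.989, -0.001], [0.001, 0.001, -1.0]]
ft_force: [-0.7, 1.9, 6.0]
grip_width: 0.0571
gripper_force: 31.5
```

```bash
python3 - <<'E'
from m import *; from d import *
s=cap('side');S=cloud(s)
print('glass',*cyl(S,(.589,-.335),.0265,.008,.025))
go((.603,-.0424,.15))
E
```

```text
glass [ 0.59  -0.337] 110 0.0007268690236657323
t 9.05 p [ 0.59  -0.336  0.026] yaw 8.598081414869293 tilt [ 0.002 -0.001 -1.   ] w 0.05724629747892086 f [0.088 2.358 5.662] 31.464958481665235
(0.603, -0.0424, 0.15) cum from now [ 0.19  -0.961 -0.414]
```

Request:
step_arm([
  [[0,0,-0.02],[0,0,0]],
  [[0,0,-0.06],[0,0,0]],
  [[0,0,-0.12],[0,0,0]],
  [[0,0,-0.19],[0,0,0]],
  [[0,0,-0.26],[0,0,0]],
  [[0,0,-0.33],[0,0,0]],
  [[0,0,-0.39],[0,0,0]],
  [[0,0,-0.44],[0,0,0]],
  [[0,0,-0.465],[0,0,0]],
  [[0,0,-0.47],[0,0,0]],
])

```text
time_s: 9.88
position: [0.5898, -0.3364, 0.1679]
tool_rot: [[0.989, 0.149, 0.003], [0.149, -0.989, -0.002], [0.002, 0.003, -1.0]]
ft_force: [-0.4, 0.5, -1.7]
grip_width: 0.057
gripper_force: 32.0
```

Request:
step_arm([
  [[0.003,-0.015,0],[0,0,0]],
  [[0.01,-0.05,0],[0,0,0]],
  [[0.02,-0.1,0],[0,0,0]],
  [[0.033,-0.165,0],[0,0,0]],
  [[0.047,-0.235,0],[0,0,0]],
  [[0.061,-0.305,0],[0,0,0]],
  [[0.075,-0.375,0],[0,0,0]],
  [[0.089,-0.445,0],[0,0,0]],
  [[0.103,-0.515,0],[0,0,0]],
  [[0.117,-0.585,0],[0,0,0]],
])

```text
time_s: 10.72
position: [0.5974, -0.1545, 0.1649]
tool_rot: [[0.989, 0.15, -0.001], [0.15, -0.989, 0.001], [-0.001, -0.001, -1.0]]
ft_force: [0.2, -0.0, -0.7]
grip_width: 0.0575
gripper_force: 32.0
```

Request:
step_arm([
  [[0.014,-0.07,0],[0,0,0]],
  [[0.028,-0.14,0],[0,0,0]],
  [[0.042,-0.21,0],[0,0,0]],
  [[0.055,-0.275,0],[0,0,0]],
  [[0.065,-0.325,0],[0,0,0]],
  [[0.072,-0.36,0],[0,0,0]],
  [[0.075,-0.374,0],[0,0,0]],
  [[0.075,-0.374,0],[0,0,0]],
  [[0.075,-0.374,0],[0,0,0]],
])

```text
time_s: 11.47
position: [0.6034, -0.0432, 0.1655]
tool_rot: [[0.989, 0.149, -0.0], [0.149, -0.989, -0.0], [-0.0, 0.0, -1.0]]
ft_force: [-0.2, 0.7, -1.5]
grip_width: 0.0571
gripper_force: 32.0
```

```bash
python3 - <<'E'
from m import *; from d import *
s=cap('side','s3.png');S=cloud(s)
print('glass',*cyl(S,(.603,-.042),.0265,.145,.165),*cyl(S,(.603,-.042),.0295,.195,.215))
Q=S[np.hypot(S[...,0]-.603,S[...,1]+.042)<.035];print('bottom',np.percentile(Q[Q[:,2]>.12][:,2],[1,5]))
go((.603,-.0424,.029))
E
```

```text
glass [ 0.603 -0.045] 111 0.0008803658449822276 [ 0.606 -0.047] 84 0.0013167171695073528
bottom [0.139 0.145]
t 11.5167 p [ 0.603 -0.044  0.166] yaw 8.552430805182736 tilt [-0. -0. -1.] w 0.05703876134785939 f [-1.02  -0.781 -0.183] 31.96585540761589
(0.603, -0.0424, 0.029) cum from now [-0.001 -0.004  0.455]
```

View pics/s3.png

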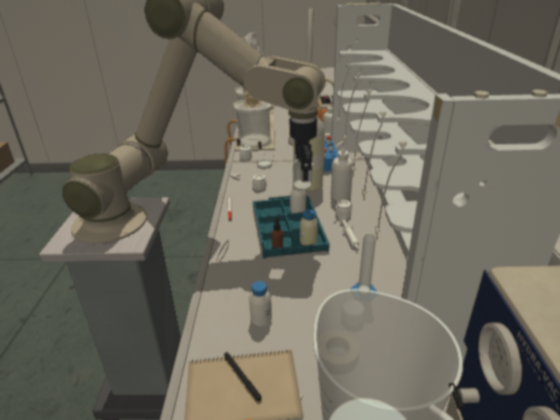

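The beaker hangs level over the back-centre cell, at (302,190), and the dropper is upright in the tray at (278,237). I'll lower it.

Request:
step_arm([
  [[0,-0.003,0.02],[0,0,0]],
  [[0,-0.006,0.07],[0,0,0]],
  [[0,-0.006,0.13],[0,0,0]],
  [[0,-0.006,0.2],[0,0,0]],
  [[0,-0.006,0.27],[0,0,0]],
  [[0,-0.006,0.33],[0,0,0]],
  [[0,-0.006,0.38],[0,0,0]],
  [[0,-0.006,0.42],[0,0,0]],
  [[0,-0.006,0.44],[0,0,0]],
  [[0,-0.006,0.45],[0,0,0]],
])

```text
time_s: 12.35
position: [0.6028, -0.0415, 0.0299]
tool_rot: [[0.989, 0.149, -0.001], [0.149, -0.989, 0.001], [-0.001, -0.001, -1.0]]
ft_force: [-6.1, 3.3, 18.0]
grip_width: 0.0573
gripper_force: 32.2
```

Request:
step_arm([
  [[0,0,0.005],[0,0,0]],
  [[0,0,0.007],[0,0,0]],
  [[0,0,0.007],[0,0,0]],
])

```text
time_s: 12.6
position: [0.603, -0.0414, 0.03]
tool_rot: [[0.989, 0.149, 0.0], [0.149, -0.989, -0.0], [0.0, 0.0, -1.0]]
ft_force: [-5.0, 0.8, 8.3]
grip_width: 0.057
gripper_force: 31.9
```

Request:
step_arm([
  [[0,0,0],[0,0,0]],
  [[0,0,0],[0,0,0]],
  [[0,0,0],[0,0,0]],
  [[0,0,0],[0,0,0]],
  [[0,0,0],[0,0,0]],
], jaw=74)

```text
time_s: 13.02
position: [0.6033, -0.0412, 0.0286]
tool_rot: [[0.989, 0.149, 0.0], [0.149, -0.989, -0.0], [0.0, 0.0, -1.0]]
ft_force: [0.1, 1.6, 1.4]
grip_width: 0.0738
gripper_force: 0.3
```

Request:
step_arm([
  [[0,0,-0.02],[0,0,0]],
  [[0,0,-0.07],[0,0,0]],
  [[0,0,-0.14],[0,0,0]],
  [[0,0,-0.22],[0,0,0]],
  [[0,0,-0.3],[0,0,0]],
  [[0,0,-0.38],[0,0,0]],
  [[0,0,-0.46],[0,0,0]],
  [[0,0,-0.5],[0,0,0]],
  [[0,0,-0.52],[0,0,0]],
  [[0,0,-0.53],[0,0,0]],
])

```text
time_s: 13.85
position: [0.6032, -0.0412, 0.1884]
tool_rot: [[0.989, 0.149, 0.001], [0.149, -0.989, -0.0], [0.001, 0.0, -1.0]]
ft_force: [-1.0, 0.6, -1.9]
grip_width: 0.074
gripper_force: 0.0
```

```bash
python3 - <<'E'
from m import *; from d import *
s=cap('side','s4.png');S=cloud(s)
print('glass',*cyl(S,(.603,-.042),.0265,.03,.06),*cyl(S,(.603,-.042),.0295,.07,.08))
print('drop',*cyl(S,(.5292,-.1426),.0165,.032,.055))
print('sample',*cyl(S,(.617,-.126),.0245,.035,.085),'blank',*cyl(S,(.593,.046),.0245,.035,.085))
go((.42,.12,.19),(.4733,.397,.1),(.4733,.397,0))
E
```

```text
glass [ 0.602 -0.042] 149 0.001064332421709776 [ 0.602 -0.042] 28 0.0015641417903392019
drop [ 0.53  -0.142] 97 0.0018168445240382466
sample [ 0.618 -0.126] 284 0.001636524770306222 blank [0.594 0.047] 185 0.0022289694215885496
t 13.9 p [ 0.603 -0.041  0.188] yaw 8.593779512654917 tilt [ 0.001 -0.    -1.   ] w 0.07416726269622008 f [-0.078  0.299  1.489] 0.0
(0.42, 0.12, 0.19) cum from now [-0.523 -0.622 -0.007]
(0.4733, 0.397, 0.1) cum from now [-0.21  -1.509  0.293]
(0.4733, 0.397, 0) cum from now [-0.21  -1.509  0.626]
```

Request:
step_arm([
  [[-0.02,-0.024,0],[0,0,0]],
  [[-0.07,-0.083,0],[0,0,0]],
  [[-0.13,-0.155,0],[0,0,0]],
  [[-0.2,-0.238,0],[0,0,0]],
  [[-0.27,-0.32,0],[0,0,0]],
  [[-0.34,-0.404,0],[0,0,0]],
  [[-0.41,-0.488,0],[0,0,0]],
  [[-0.47,-0.56,0],[0,0,0]],
  [[-0.51,-0.606,0],[0,0,0]],
  [[-0.523,-0.622,0],[0,0,0]],
], jaw=76)

```text
time_s: 14.73
position: [0.417, 0.1215, 0.1868]
tool_rot: [[0.988, 0.151, -0.003], [0.151, -0.988, 0.0], [-0.003, -0.001, -1.0]]
ft_force: [-0.9, -0.8, 0.9]
grip_width: 0.076
gripper_force: 0.0
```

Request:
step_arm([
  [[0.01,-0.03,0],[0,0,0]],
  [[0.035,-0.1,0],[0,0,0]],
  [[0.07,-0.2,0],[0,0,0]],
  [[0.11,-0.31,0.03],[0,0,0]],
  [[0.15,-0.42,0.08],[0,0,0]],
  [[0.19,-0.53,0.13],[0,0,0]],
  [[0.23,-0.64,0.18],[0,0,0]],
  [[0.27,-0.76,0.24],[0,0,0]],
  [[0.3,-0.85,0.28],[0,0,0]],
  [[0.313,-0.887,0.3],[0,0,0]],
])

```text
time_s: 15.57
position: [0.4732, 0.4001, 0.0943]
tool_rot: [[0.989, 0.151, -0.003], [0.151, -0.989, -0.001], [-0.003, 0.0, -1.0]]
ft_force: [-1.4, 0.1, 0.0]
grip_width: 0.0761
gripper_force: 0.0
```

Request:
step_arm([
  [[0,0,0],[0,0,0]],
  [[0,0,0],[0,0,0]],
])

```text
time_s: 15.73
position: [0.4734, 0.3967, 0.0968]
tool_rot: [[0.989, 0.15, -0.001], [0.15, -0.989, -0.001], [-0.001, 0.001, -1.0]]
ft_force: [-0.2, -0.4, 0.1]
grip_width: 0.076
gripper_force: 0.0
```

```bash
python3 - <<'E'
from m import *; from d import *
s=cap('side','s5.png');S=cloud(s);d=cap('top');
Q=S[(np.hypot(S[...,0]-.473,S[...,1]-.397)<.045)]; q=Q[(Q[:,2]>.008)&(Q[:,2]<.02)]; print('dish box',q.min(0),q.max(0),q.mean(0),len(q))
c=np.zeros((400,800,3),np.uint8)
c[:400,:400]=cv2.resize(d['img'][190:290,90:190],None,fx=4,fy=4); c[:320,400:800]=cv2.resize(s['img'][120:200,210:310],None,fx=4,fy=4)
cv2.imwrite('pics/c5.png',c[...,::-1])
go((.4733,.3972,0))
E
```

```text
dish box [0.447 0.363 0.008] [0.503 0.428 0.015] [0.475 0.393 0.011] 81
t 15.8333 p [0.474 0.396 0.098] yaw 8.516827118326175 tilt [ 0.001  0.    -1.   ] w 0.076152384814083 f [-0.215 -0.451  0.032] 0.0
(0.4733, 0.3972, 0) cum from now [-0.001 -0.004  0.327]
```

View pics/c5.png

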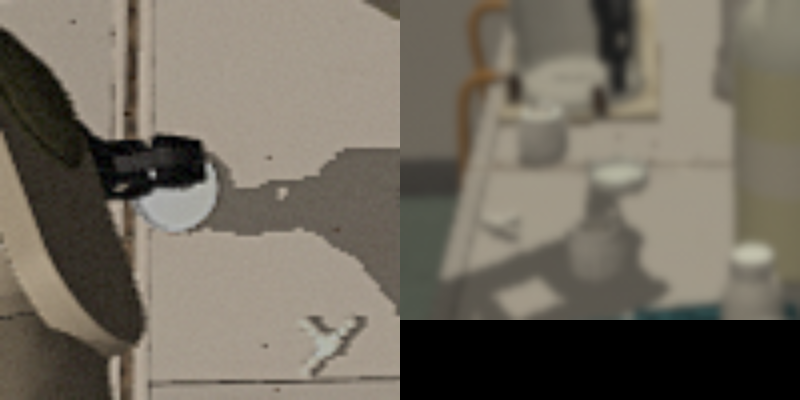

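The fingers are above the dish, which is at (178,195) in the crop, and clear of the small vial. I'll descend and grip.

Request:
step_arm([
  [[0,-0.003,0.02],[0,0,0]],
  [[0,-0.003,0.07],[0,0,0]],
  [[0,-0.003,0.13],[0,0,0]],
  [[0,-0.003,0.19],[0,0,0]],
  [[0,-0.003,0.24],[0,0,0]],
  [[0,-0.003,0.28],[0,0,0]],
  [[0,-0.003,0.305],[0,0,0]],
  [[0,-0.003,0.32],[0,0,0]],
  [[0,-0.003,0.325],[0,0,0]],
  [[0,-0.003,0.325],[0,0,0]],
])

```text
time_s: 16.67
position: [0.4733, 0.3979, 0.0003]
tool_rot: [[0.989, 0.149, 0.0], [0.149, -0.989, 0.0], [0.0, -0.0, -1.0]]
ft_force: [-0.8, -1.4, -0.1]
grip_width: 0.0761
gripper_force: 0.0
```

Request:
step_arm([
  [[0,0,0],[0,0,0]],
  [[0,0,0],[0,0,0]],
  [[0,0,0],[0,0,0]],
  [[0,0,0],[0,0,0]],
  [[0,0,0],[0,0,0]],
  [[0,0,0],[0,0,0]],
], jaw=46, grip_force=25)

```text
time_s: 17.17
position: [0.4734, 0.3982, 0.0011]
tool_rot: [[0.989, 0.15, 0.001], [0.15, -0.989, 0.001], [0.002, -0.0, -1.0]]
ft_force: [-1.1, -1.2, 5.9]
grip_width: 0.0544
gripper_force: 26.1
```

Request:
step_arm([
  [[0,0,-0.01],[0,0,0]],
  [[0,0,-0.04],[0,0,0]],
  [[0,0,-0.09],[0,0,0]],
  [[0,0,-0.16],[0,0,0]],
  [[0,0,-0.24],[0,0,0]],
  [[0,0,-0.32],[0,0,0]],
  [[0,0,-0.4],[0,0,0]],
  [[0,0,-0.48],[0,0,0]],
  [[0,0,-0.54],[0,0,0]],
  [[0,0,-0.56],[0,0,0]],
])

```text
time_s: 18.0
position: [0.4738, 0.3985, 0.1718]
tool_rot: [[0.989, 0.15, 0.005], [0.15, -0.989, 0.003], [0.005, -0.002, -1.0]]
ft_force: [0.5, -0.1, -0.5]
grip_width: 0.0539
gripper_force: 26.4
```

```bash
python3 - <<'E'
from m import *; from d import *
s=cap('side','s6.png');S=cloud(s)
Q=S[(np.hypot(S[...,0]-.473,S[...,1]-.397)<.045)&(S[...,2]>.16)&(S[...,2]<.198)]; print(len(Q),Q.min(0),Q.max(0))
cv2.imwrite('pics/c6.png',cv2.resize(s['img'][90:170,220:320],None,fx=6,fy=6)[...,::-1])
go((.42,.12,.168),(.6032,-.0418,.168))
E
```

```text
113 [0.448 0.353 0.165] [0.504 0.431 0.197]
t 18.05 p [0.474 0.398 0.171] yaw 8.606031375046296 tilt [ 0.004  0.002 -1.   ] w 0.05416184742056366 f [-0.366 -0.497  0.581] 26.41007300117053
(0.42, 0.12, 0.168) cum from now [-0.316  0.891  0.008]
(0.6032, -0.0418, 0.168) cum from now [0.207 1.516 0.009]
```

View pics/c6.png

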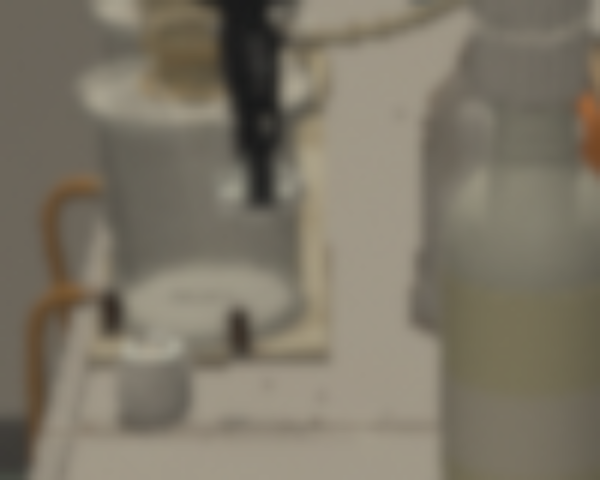

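The dish is held level, with the finger at its middle, at (262,190) in the crop. I'll carry it round in front of the culture bottle.

Request:
step_arm([
  [[-0.01,0.025,0],[0,0,0]],
  [[-0.03,0.09,0],[0,0,0]],
  [[-0.065,0.185,0],[0,0,0]],
  [[-0.1,0.29,0],[0,0,0]],
  [[-0.14,0.4,0],[0,0,0]],
  [[-0.18,0.51,0],[0,0,0]],
  [[-0.22,0.62,0],[0,0,0]],
  [[-0.26,0.73,0],[0,0,0]],
  [[-0.295,0.83,0],[0,0,0]],
  [[-0.316,0.89,0],[0,0,0]],
])

```text
time_s: 18.88
position: [0.4172, 0.1172, 0.1667]
tool_rot: [[0.989, 0.148, -0.003], [0.148, -0.989, -0.001], [-0.003, 0.0, -1.0]]
ft_force: [1.1, 0.0, 0.8]
grip_width: 0.0538
gripper_force: 26.4
```

Request:
step_arm([
  [[0.02,0.024,0],[0,0,0]],
  [[0.07,0.083,0],[0,0,0]],
  [[0.13,0.155,0],[0,0,0]],
  [[0.2,0.238,0],[0,0,0]],
  [[0.27,0.32,0],[0,0,0]],
  [[0.34,0.404,0],[0,0,0]],
  [[0.41,0.488,0],[0,0,0]],
  [[0.47,0.56,0],[0,0,0]],
  [[0.51,0.61,0],[0,0,0]],
  [[0.523,0.626,0],[0,0,0]],
])

```text
time_s: 19.72
position: [0.604, -0.0441, 0.166]
tool_rot: [[0.989, 0.148, -0.002], [0.148, -0.989, 0.0], [-0.002, -0.001, -1.0]]
ft_force: [-0.3, -0.1, -0.9]
grip_width: 0.0541
gripper_force: 26.4
```

Request:
step_arm([
  [[0,0,0],[0,0,0]],
  [[0,0,0],[0,0,0]],
  [[0,0,0],[0,0,0]],
])

```text
time_s: 19.97
position: [0.6016, -0.0413, 0.1678]
tool_rot: [[0.989, 0.15, -0.001], [0.15, -0.989, 0.0], [-0.001, -0.001, -1.0]]
ft_force: [0.1, 0.7, 0.7]
grip_width: 0.0538
gripper_force: 26.4
```

```bash
python3 - <<'E'
from m import *; from d import *
s=cap('side');S=cloud(s);d=cap('top')
Q=S[(np.hypot(S[...,0]-.603,S[...,1]+.042)<.045)&(S[...,2]>.155)&(S[...,2]<.19)]; print(len(Q),Q.min(0),Q.max(0))
Q=S[(np.hypot(S[...,0]-.603,S[...,1]+.042)<.04)&(S[...,2]>.04)&(S[...,2]<.085)]; print('glass',len(Q),Q.min(0),Q.max(0))
cv2.imwrite('pics/c7.png',cv2.resize(s['img'][140:250,250:340],None,fx=5,fy=5,interpolation=3)[...,::-1])
go((.6025,-.042,.077))
E
```

```text
195 [ 0.575 -0.085  0.165] [ 0.632 -0.011  0.19 ]
glass 251 [ 0.575 -0.074  0.04 ] [ 0.631 -0.01   0.075]
t 20.0667 p [ 0.602 -0.041  0.168] yaw 8.650710995034878 tilt [-0.  0. -1.] w 0.054031852426536964 f [ 0.335  0.419 -0.252] 26.44235017709434
(0.6025, -0.042, 0.077) cum from now [0.002 0.002 0.304]
```

View pics/c7.png

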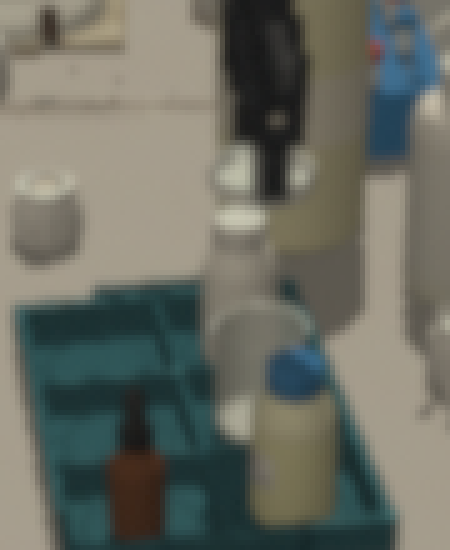

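The dish sits straight above the beaker: x 0.575–0.632 against 0.575–0.631. I'll lower it gently.

Request:
step_arm([
  [[0,0.002,0.02],[0,0,0]],
  [[0,0.002,0.06],[0,0,0]],
  [[0,0.002,0.11],[0,0,0]],
  [[0,0.002,0.16],[0,0,0]],
  [[0,0.002,0.21],[0,0,0]],
  [[0,0.002,0.25],[0,0,0]],
  [[0,0.002,0.275],[0,0,0]],
  [[0,0.002,0.285],[0,0,0]],
  [[0,0.002,0.292],[0,0,0]],
  [[0,0.002,0.297],[0,0,0]],
])

```text
time_s: 20.9
position: [0.6027, -0.043, 0.0793]
tool_rot: [[0.989, 0.15, 0.001], [0.15, -0.989, -0.0], [0.001, 0.0, -1.0]]
ft_force: [0.6, -0.2, -0.3]
grip_width: 0.0537
gripper_force: 26.4
```

Request:
step_arm([
  [[0,0,0.003],[0,0,0]],
  [[0,0,0.005],[0,0,0]],
  [[0,0,0.005],[0,0,0]],
])

```text
time_s: 21.15
position: [0.6026, -0.0431, 0.0777]
tool_rot: [[0.989, 0.149, 0.001], [0.149, -0.989, -0.0], [0.001, 0.0, -1.0]]
ft_force: [-0.1, 0.1, -0.3]
grip_width: 0.0539
gripper_force: 26.4
```

Request:
step_arm([
  [[0,0,0.002],[0,0,0]],
  [[0,0,0.004],[0,0,0]],
  [[0,0,0.004],[0,0,0]],
])

```text
time_s: 21.4
position: [0.6025, -0.0431, 0.0762]
tool_rot: [[0.989, 0.149, 0.0], [0.149, -0.989, -0.0], [0.0, 0.0, -1.0]]
ft_force: [0.2, -0.1, -1.3]
grip_width: 0.0539
gripper_force: 26.4
```

Request:
step_arm([
  [[0,0,0.002],[0,0,0]],
  [[0,0,0.003],[0,0,0]],
  [[0,0,0.003],[0,0,0]],
])

```text
time_s: 21.65
position: [0.6028, -0.0432, 0.0758]
tool_rot: [[0.989, 0.149, 0.001], [0.149, -0.989, -0.0], [0.001, 0.001, -1.0]]
ft_force: [-1.1, -0.1, 3.7]
grip_width: 0.0538
gripper_force: 26.8
```

Contact shows 4 N. I'll release and rise.

Request:
step_arm([
  [[0,0,0],[0,0,0]],
  [[0,0,0],[0,0,0]],
  [[0,0,0],[0,0,0]],
  [[0,0,0],[0,0,0]],
  [[0,0,0],[0,0,0]],
  [[0,0,0],[0,0,0]],
], jaw=74)

```text
time_s: 22.15
position: [0.6025, -0.043, 0.0752]
tool_rot: [[0.989, 0.149, -0.0], [0.149, -0.989, 0.0], [-0.0, -0.0, -1.0]]
ft_force: [0.0, 0.3, 0.4]
grip_width: 0.074
gripper_force: 0.0
```

Request:
step_arm([
  [[0,0,-0.01],[0,0,0]],
  [[0,0,-0.03],[0,0,0]],
  [[0,0,-0.07],[0,0,0]],
  [[0,0,-0.13],[0,0,0]],
  [[0,0,-0.2],[0,0,0]],
  [[0,0,-0.27],[0,0,0]],
  [[0,0,-0.33],[0,0,0]],
  [[0,0,-0.37],[0,0,0]],
  [[0,0,-0.38],[0,0,0]],
  [[0,0,-0.38],[0,0,0]],
])

```text
time_s: 22.98
position: [0.6028, -0.0431, 0.1904]
tool_rot: [[0.989, 0.149, 0.002], [0.149, -0.989, -0.001], [0.002, 0.001, -1.0]]
ft_force: [-0.7, -0.4, 0.5]
grip_width: 0.074
gripper_force: 0.0
```

```bash
python3 - <<'E'
from m import *; from d import *
s=cap('side');S=cloud(s)
Q=S[(np.hypot(S[...,0]-.603,S[...,1]+.042)<.045)&(S[...,2]>.077)&(S[...,2]<.1)&(S[...,1]<.005)]; print('dish',len(Q),Q.min(0),Q.max(0))
Q=S[(np.hypot(S[...,0]-.603,S[...,1]+.042)<.04)&(S[...,2]>.04)&(S[...,2]<.073)]; print('glass',len(Q),Q.min(0),Q.max(0))
print('rec',*cyl(S,(.493,-.416),.0245,.01,.08))
cv2.imwrite('pics/c8.png',cv2.resize(s['img'][140:250,250:340],None,fx=5,fy=5,interpolation=3)[...,::-1])
go((.493,-.417,.19))
E
```

```text
dish 204 [ 0.575 -0.077  0.077] [ 0.634 -0.016  0.089]
glass 95 [ 0.577 -0.073  0.04 ] [ 0.627 -0.048  0.073]
rec [ 0.494 -0.418] 583 0.0010445534610138835
t 23.0333 p [ 0.602 -0.043  0.189] yaw 8.593865291719835 tilt [ 0.  0. -1.] w 0.07399365141775732 f [ 0.242  0.423 -1.273] 0.0
(0.493, -0.417, 0.19) cum from now [-0.547  1.178 -0.003]
```

View pics/c8.png

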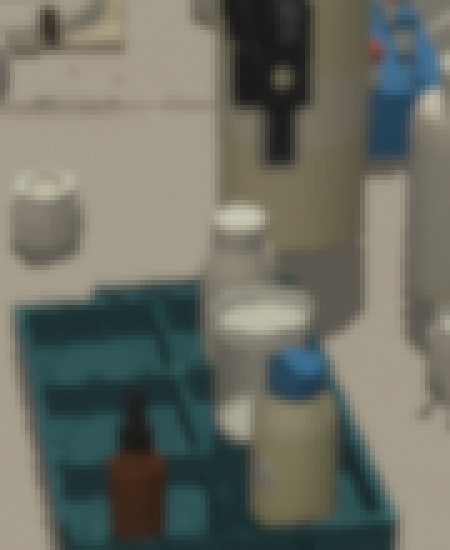

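The dish lies level on the rim, at (264,310), and is central. Last is the receiver.

Request:
step_arm([
  [[-0.01,0.022,0],[0,0,0]],
  [[-0.03,0.065,0],[0,0,0]],
  [[-0.06,0.13,0],[0,0,0]],
  [[-0.095,0.206,0],[0,0,0]],
  [[-0.135,0.293,0],[0,0,0]],
  [[-0.175,0.38,0],[0,0,0]],
  [[-0.215,0.467,0],[0,0,0]],
  [[-0.255,0.554,0],[0,0,0]],
  [[-0.295,0.64,0],[0,0,0]],
  [[-0.335,0.727,0],[0,0,0]],
])

```text
time_s: 23.87
position: [0.5342, -0.276, 0.1886]
tool_rot: [[0.989, 0.149, -0.001], [0.149, -0.989, 0.001], [-0.001, -0.001, -1.0]]
ft_force: [1.3, -0.6, -0.6]
grip_width: 0.0738
gripper_force: 0.0
```

Request:
step_arm([
  [[-0.04,0.087,0],[0,0,0]],
  [[-0.08,0.174,0],[0,0,0]],
  [[-0.12,0.26,0],[0,0,0]],
  [[-0.155,0.336,0],[0,0,0]],
  [[-0.185,0.402,0],[0,0,0]],
  [[-0.202,0.44,0],[0,0,0]],
  [[-0.209,0.454,0],[0,0,0]],
  [[-0.209,0.454,0],[0,0,0]],
  [[-0.209,0.454,0],[0,0,0]],
  [[-0.209,0.454,0],[0,0,0]],
], jaw=78)

```text
time_s: 24.7
position: [0.4945, -0.4167, 0.1894]
tool_rot: [[0.989, 0.151, -0.0], [0.151, -0.989, 0.0], [-0.0, -0.0, -1.0]]
ft_force: [-0.5, 0.7, -0.6]
grip_width: 0.0781
gripper_force: 0.0
```

Request:
step_arm([
  [[0,0,0.02],[0,0,0]],
  [[0,0,0.08],[0,0,0]],
  [[0,0,0.15],[0,0,0]],
  [[0,0,0.22],[0,0,0]],
  [[0,0,0.29],[0,0,0]],
  [[0,0,0.36],[0,0,0]],
  [[0,0,0.43],[0,0,0]],
  [[0,0,0.48],[0,0,0]],
  [[0,0,0.51],[0,0,0]],
  [[0,0,0.52],[0,0,0]],
])

```text
time_s: 25.53
position: [0.4939, -0.4167, 0.0317]
tool_rot: [[0.989, 0.15, -0.002], [0.15, -0.989, 0.002], [-0.001, -0.002, -1.0]]
ft_force: [-0.3, 0.4, 0.1]
grip_width: 0.0776
gripper_force: 0.0
```

Request:
step_arm([
  [[0,0,0],[0,0,0]],
  [[0,0,0],[0,0,0]],
  [[0,0,0],[0,0,0]],
  [[0,0,0],[0,0,0]],
  [[0,0,0],[0,0,0]],
  [[0,0,0],[0,0,0]],
  [[0,0,0],[0,0,0]],
  [[0,0,0],[0,0,0]],
], jaw=38, grip_force=35)

```text
time_s: 26.2
position: [0.4946, -0.4182, 0.0346]
tool_rot: [[0.989, 0.149, 0.002], [0.149, -0.989, -0.002], [0.001, 0.002, -1.0]]
ft_force: [0.5, 0.5, 6.3]
grip_width: 0.0483
gripper_force: 36.5
```

```bash
python3 - <<'E'
from m import *; from d import *
s=cap('side');S=cloud(s); print('rec',*cyl(S,(.493,-.416),.0245,.006,.03))
go((.516,-.0556,.19))
E
```

```text
rec [ 0.494 -0.42 ] 162 0.0006023336513228776
t 26.25 p [ 0.495 -0.418  0.035] yaw 8.591591424457231 tilt [ 0.002 -0.002 -1.   ] w 0.04839970430156564 f [ 0.686 -0.24   6.106] 36.47035539150238
(0.516, -0.0556, 0.19) cum from now [ 0.252 -1.183 -0.52 ]
```

Request:
step_arm([
  [[0,0,-0.02],[0,0,0]],
  [[0,0,-0.06],[0,0,0]],
  [[0,0,-0.12],[0,0,0]],
  [[0,0,-0.19],[0,0,0]],
  [[0,0,-0.27],[0,0,0]],
  [[0,0,-0.35],[0,0,0]],
  [[0,0,-0.42],[0,0,0]],
  [[0,0,-0.48],[0,0,0]],
  [[0,0,-0.51],[0,0,0]],
  [[0,0,-0.52],[0,0,0]],
])

```text
time_s: 27.08
position: [0.4943, -0.418, 0.1916]
tool_rot: [[0.989, 0.149, 0.002], [0.149, -0.989, -0.003], [0.002, 0.003, -1.0]]
ft_force: [-0.8, 0.8, 0.2]
grip_width: 0.0484
gripper_force: 36.2
```

Request:
step_arm([
  [[0.004,-0.02,0],[0,0,0]],
  [[0.013,-0.06,0],[0,0,0]],
  [[0.026,-0.12,0],[0,0,0]],
  [[0.041,-0.19,0],[0,0,0]],
  [[0.058,-0.27,0],[0,0,0]],
  [[0.075,-0.35,0],[0,0,0]],
  [[0.092,-0.43,0],[0,0,0]],
  [[0.109,-0.51,0],[0,0,0]],
  [[0.126,-0.59,0],[0,0,0]],
  [[0.143,-0.67,0],[0,0,0]],
])

```text
time_s: 27.92
position: [0.5057, -0.21, 0.1881]
tool_rot: [[0.989, 0.15, -0.002], [0.15, -0.989, 0.002], [-0.002, -0.002, -1.0]]
ft_force: [0.9, 0.8, -1.2]
grip_width: 0.0484
gripper_force: 36.3
```

Request:
step_arm([
  [[0.017,-0.08,0],[0,0,0]],
  [[0.034,-0.16,0],[0,0,0]],
  [[0.051,-0.24,0],[0,0,0]],
  [[0.068,-0.32,0],[0,0,0]],
  [[0.085,-0.4,0],[0,0,0]],
  [[0.098,-0.46,0],[0,0,0]],
  [[0.106,-0.5,0],[0,0,0]],
  [[0.109,-0.513,0],[0,0,0]],
  [[0.109,-0.513,0],[0,0,0]],
  [[0.109,-0.513,0],[0,0,0]],
])

```text
time_s: 28.75
position: [0.5157, -0.0559, 0.189]
tool_rot: [[0.989, 0.149, -0.001], [0.149, -0.989, -0.0], [-0.001, 0.0, -1.0]]
ft_force: [0.1, 0.1, -1.1]
grip_width: 0.0485
gripper_force: 36.3
```

```bash
python3 - <<'E'
from m import *; from d import *
s=cap('side');S=cloud(s); print('rec',*cyl(S,(.516,-.055),.0245,.16,.19))
Q=S[np.hypot(S[...,0]-.516,S[...,1]+.055)<.035];print('bottom',np.percentile(Q[Q[:,2]>.13][:,2],[1,5]))
cv2.imwrite('pics/c9.png',cv2.resize(s['img'][130:260,240:340],None,fx=4,fy=4,interpolation=3)[...,::-1])
go((.516,-.0556,.039))
E
```

```text
rec [ 0.515 -0.058] 162 0.0009586125365609634
bottom [0.154 0.16 ]
t 28.8 p [ 0.516 -0.056  0.189] yaw 8.553269521771707 tilt [-0. -0. -1.] w 0.04838296217183938 f [ 0.112 -0.279  0.086] 36.287532448768616
(0.516, -0.0556, 0.039) cum from now [ 0.001 -0.002  0.5  ]
```

View pics/c9.png

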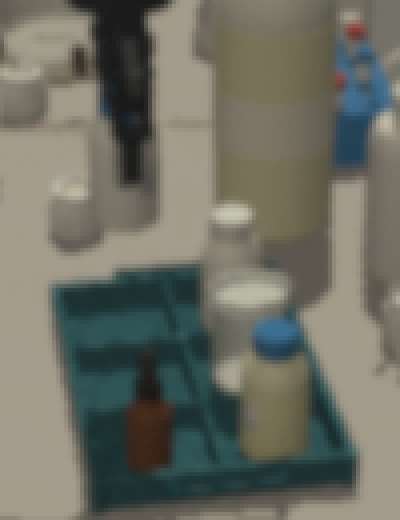

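The receiver hangs upright over the front-centre cell, at (128,180) in the crop. I'll lower it.

Request:
step_arm([
  [[0,0,0.02],[0,0,0]],
  [[0,0,0.07],[0,0,0]],
  [[0,0,0.14],[0,0,0]],
  [[0,0,0.21],[0,0,0]],
  [[0,0,0.28],[0,0,0]],
  [[0,0,0.35],[0,0,0]],
  [[0,0,0.41],[0,0,0]],
  [[0,0,0.45],[0,0,0]],
  [[0,0,0.475],[0,0,0]],
  [[0,0,0.485],[0,0,0]],
])

```text
time_s: 29.63
position: [0.5153, -0.056, 0.0426]
tool_rot: [[0.989, 0.149, -0.002], [0.149, -0.989, 0.001], [-0.002, -0.001, -1.0]]
ft_force: [0.2, -0.7, -0.5]
grip_width: 0.0486
gripper_force: 36.3
```

Request:
step_arm([
  [[0,0,0.005],[0,0,0]],
  [[0,0,0.01],[0,0,0]],
  [[0,0,0.015],[0,0,0]],
  [[0,0,0.015],[0,0,0]],
])

```text
time_s: 29.97
position: [0.516, -0.0556, 0.0396]
tool_rot: [[0.989, 0.149, 0.001], [0.149, -0.989, -0.0], [0.001, 0.0, -1.0]]
ft_force: [0.2, 0.1, -1.6]
grip_width: 0.0485
gripper_force: 36.3
```

Request:
step_arm([
  [[0,0,0.002],[0,0,0]],
  [[0,0,0.004],[0,0,0]],
  [[0,0,0.004],[0,0,0]],
])

```text
time_s: 30.22
position: [0.516, -0.0556, 0.0385]
tool_rot: [[0.989, 0.15, 0.001], [0.15, -0.989, -0.0], [0.001, 0.0, -1.0]]
ft_force: [-1.2, 0.8, 3.0]
grip_width: 0.0485
gripper_force: 36.5
```

Request:
step_arm([
  [[0,0,0.001],[0,0,0]],
  [[0,0,0.002],[0,0,0]],
  [[0,0,0.002],[0,0,0]],
])

```text
time_s: 30.47
position: [0.5161, -0.0555, 0.0385]
tool_rot: [[0.989, 0.15, 0.001], [0.15, -0.989, -0.0], [0.001, 0.001, -1.0]]
ft_force: [-2.8, 0.7, 10.3]
grip_width: 0.0479
gripper_force: 37.2
```

The receiver is seated. I'll release, rise, and pull back to the front.

Request:
step_arm([
  [[0,0,0],[0,0,0]],
  [[0,0,0],[0,0,0]],
  [[0,0,0],[0,0,0]],
  [[0,0,0],[0,0,0]],
  [[0,0,0],[0,0,0]],
], jaw=68)

```text
time_s: 30.88
position: [0.5158, -0.0555, 0.0374]
tool_rot: [[0.989, 0.149, -0.0], [0.149, -0.989, 0.0], [-0.0, -0.0, -1.0]]
ft_force: [0.1, 0.1, -0.8]
grip_width: 0.0682
gripper_force: 0.0
```

Request:
step_arm([
  [[0,0,-0.02],[0,0,0]],
  [[0,0,-0.07],[0,0,0]],
  [[0,0,-0.14],[0,0,0]],
  [[0,0,-0.22],[0,0,0]],
  [[0,0,-0.3],[0,0,0]],
  [[0,0,-0.38],[0,0,0]],
  [[0,0,-0.46],[0,0,0]],
  [[0,0,-0.52],[0,0,0]],
  [[0,0,-0.55],[0,0,0]],
  [[0,0,-0.55],[0,0,0]],
])

```text
time_s: 31.72
position: [0.5164, -0.0557, 0.2044]
tool_rot: [[0.989, 0.149, 0.004], [0.149, -0.989, -0.001], [0.003, 0.002, -1.0]]
ft_force: [-0.0, 0.3, -0.1]
grip_width: 0.068
gripper_force: 0.0
```

Request:
step_arm([
  [[-0.02,0.04,0],[0,0,0]],
  [[-0.06,0.12,0],[0,0,0]],
  [[-0.1,0.22,0],[0,0,0]],
  [[-0.14,0.32,0],[0,0,0]],
  [[-0.18,0.42,0],[0,0,0]],
  [[-0.22,0.52,0],[0,0,0]],
  [[-0.26,0.62,0],[0,0,0]],
  [[-0.3,0.72,0],[0,0,0]],
  [[-0.33,0.8,0],[0,0,0]],
  [[-0.35,0.85,0],[0,0,0]],
])

```text
time_s: 32.55
position: [0.449, -0.3255, 0.2009]
tool_rot: [[0.989, 0.147, -0.002], [0.147, -0.989, 0.001], [-0.002, -0.002, -1.0]]
ft_force: [0.4, -0.1, -0.5]
grip_width: 0.0676
gripper_force: 0.0
```

```bash
python3 - <<'E'
from m import *; from d import *
s=cap('side');S=cloud(s);d=cap('top'); P=cloud(d)
for n,c,r,a,b in(('rec',(.516,-.0556),.0245,.035,.085),('drop',(.5292,-.1426),.0165,.032,.055),('sample',(.617,-.126),.0245,.035,.085),('blank',(.593,.046),.0245,.035,.085),('dish',(.603,-.042),.0295,.078,.088)):
    print(n,*cyl(S,c,r,a,b),*cyl(P,c,r,a,b))
c=np.zeros((480,800,3),np.uint8)
c[:480,:480]=cv2.resize(d['img'][140:260,235:355],None,fx=4,fy=4,interpolation=3)
c[:480,480:]=cv2.resize(s['img'][160:280,250:330],None,fx=4,fy=4,interpolation=3)
cv2.imwrite('pics/c10.png',c[...,::-1]); go()
E
```

```text
rec [ 0.515 -0.056] 242 0.002073418017027314 [ 0.515 -0.057] 147 0.002823571878639783
drop [ 0.53  -0.143] 93 0.0015985220498026496 [ 0.529 -0.143] 64 0.0018596417600047236
sample [ 0.618 -0.126] 283 0.0015909564523997402 [ 0.618 -0.127] 172 0.002206799685636328
blank [0.594 0.048] 144 0.0023326087642005673 [0.594 0.047] 157 0.0021264485846249834
dish [ 0.603 -0.045] 195 0.004408837054298575 [ 0.605 -0.054] 232 0.0072326063730804545
t 32.65 p [ 0.449 -0.325  0.201] yaw 8.435539012601232 tilt [-0.001  0.001 -1.   ] w 0.06824794732423475 f [ 0.161  1.112 -0.369] 0.0
```

View pics/c10.png

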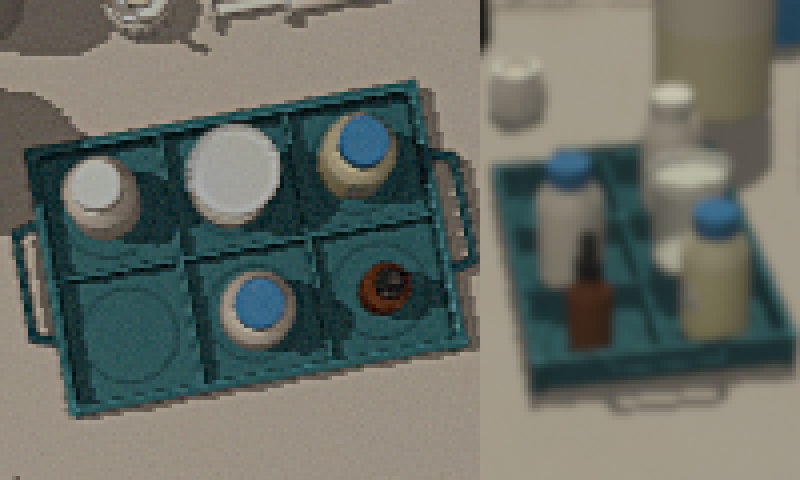

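The final views show everything upright: the receiver at (258,308), the dropper at (386,288) and the beaker with the dish on it at (234,172). The sample and blank have not moved, and the arm is clear, so I'm handing in.

```bash
python3 -c "
from rig import close_job
print(close_job())"
```

```text
the job is handed in; nothing more can be done
None
```

The tray is set out as asked and handed in at about 33 s: dropper bottle in front of the culture sample, beaker between the two bottles with the petri dish on its rim, and blue-capped bottle in front of the beaker; the last images showed everything upright, the sample and blank unmoved, and the arm clear.

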